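# Clear the stock from the shelf-light switches and set them

## Robot

A 7-joint arm with a two-finger parallel gripper is mounted at the origin on the work surface. World frame = base frame: x ahead of the robot, y to its left, z up, the work surface at z = 0. Lengths are in m, angles in rad, forces in N, time in s.
With the tool pointing down it reaches from about 0.425 to 0.95 m from the base axis. Payload 4.7 kg.
Tool frame: the origin (TCP) lies between the finger pads; the fingertips stand 14 mm ahead of it and the grasp point (between the pads) lies 5 mm behind it (bot.finger_overhang is the distance from the TCP to the fingertips, in m); z points along the fingers, y is the direction in which the jaws open and shut (so a half turn about z gives the same grasp; the last joint's range is limited). The gripper opens to 85 mm and grips with 20 to 120 N. Pads are 22 mm wide; open, the fingers measure 114 mm over their backs; the gripper's body (76 mm by 85 mm) begins 54 mm behind the grasp point. The pads swing forward as they close: fully open they stand 13 mm farther back than shut.
Start: joints at [1.317, 0.469, -0.049, 1.532, 0.024, 1.141, -0.082], TCP at [0.151, -0.658, 0.245] pointing down, gripper open.
Joint ranges: [-2.59, 2.59], [-0.33, 1.99], [-1.39, 1.29], [0.1, 2.45], [-1.04, 4.18], [0.21, 1.99], [-2.66, 2.66]. Speed limits (rad/s): [2.57, 2.57, 3.14, 3.14, 3.14, 3.14, 3.14].

## Interface

Orientations are given as a unit quaternion [x, y, z, w].
In Python, from station import bot gives the robot as it stands.
- The arm moves only by the shell command python3 -m handwheel 'ROWS' [FORCE]. ROWS is text: rows parted by semicolons, each of 7 numbers parted by spaces: the turn, a rotation vector about the tool's x, y, z in degrees, then the shift along the tool's x, y, z in cm, then the finger opening in cm, from 0 to 8.54. A call has exactly 10 rows; each row is the pose to reach, as a shift and turn from the pose measured when the call began, along the tool's axes at that moment; what a row does not reach only later rows make up. A row lasts 1/10 s, in which the tool goes at most 50 mm and 8.59 degrees, less where a joint would pass 70% of its speed; a pose out of reach is approached as far as the arm can. A call with a gripper value outside its range is refused whole. The fingers move at their own pace and stop on an object; FORCE is the grip in N (left out, the last holds). Time passes only in rows, so rows that repeat a pose let the fingers close, or fill a call up. It gives the time, the measured TCP pose, the force and the opening at its end, in the units of the state.
- bot.get_obs(): the state, without advancing time (a new reading comes with each control period).
- bot.grab_frame(name): name is "scene" or "top"; returns a dict with "image" (384x512x3 uint8, red, green, blue), "depth" (384x512 float32, m along the optical axis (not along the pixel's ray), 0 where there is no reading), "vertical_fov" (degrees; the focal length in pixels is half the picture's height over the tangent of half this angle, whatever the lens; pixels are square), "cx", "cy" (the principal point, pixels), "pose" (4x4, takes a point from camera to world coordinates). Camera axes: x right, y down, z forward; pixel columns grow to the right and rows downward; lengths in m; the calibration is good to about 2 mm. A picture is of the moment at which its call begins.
- bot.job_done(): hands the job in, once; it reports no verdict.
The state is a dict: "t": time; "joint_positions": joint angles; "qvel": joint speeds; "joint_torque": joint torques, N m; "tool_pos": TCP position; "ee_rot": TCP orientation; "wrist_force": force on the tool from outside, world axes, zero at the start; "torque": the same for the moment, N m; "gripper_width": finger opening in m.
Only numpy, scipy, OpenCV 4.12 (cv2) and the standard library are available. Lean on these libraries where they do the work, as an engineer would, in place of code of your own. Each camera call takes 0.05 s, during which the arm holds its last target.

## Task

Someone left an aerosol can and a small carton standing in front of the shelf-light switch unit. First put both gently into the returns tray, standing upright and without toppling them; then set the four switch levers, counted from the left as the robot sees them, to on, off, on, off (on = thrown fully away from the robot, off = fully towards it). Leave all the other goods, the jar in the tray included, where they are, and do not bang into the lamp bar over the switches.

Things in the scene. Friction and masses are not known exactly. Their poses are not given: they have to be found in the camera images.
- panel: Switch unit, fixed: grey flat-topped housing 110 (x) x 200 (y) x 50 high; origin at the centre of its underside; its -x side faces the robot, +y is the robot's left. Four bat-handle levers in a row on its top: pivots at x = -20, z = 50 mm, y = +48 (sw1), +16 (sw2), -16 (sw3), -48 (sw4). Two upright end cheeks 8 mm thick at y = +-95, x = 25 to 75, carry a lamp bar.
- lamp: Aluminium lamp bar over the unit's rear, 50 (x) x 200 (y) x 20 high; origin at the centre of its underside, 165 mm above the table and 50 mm behind (+x) the unit's origin, so its front edge is 45 mm behind the lever pivots. To reach behind a lever the tool must lean back to the robot, about 40 degrees from vertical. Over 15 N on the bar counts as banging into it.
- sw1 (a joint): Angle of lever 1 from the left (on is wanted): 0 = fully off, leaning 0.45 rad from vertical towards the robot (-x of the unit); 0.9 rad = fully on, leaning 0.45 rad away. No spring; friction holds it where it is left (about 1.5 N at the tip moves it), so it may start part-way.
- sw2 (a joint): Angle of lever 2 from the left (off is wanted): 0 = fully off, leaning 0.45 rad from vertical towards the robot (-x of the unit); 0.9 rad = fully on, leaning 0.45 rad away. No spring; friction holds it where it is left (about 1.5 N at the tip moves it), so it may start part-way.
- sw3 (a joint): Angle of lever 3 from the left (on is wanted): 0 = fully off, leaning 0.45 rad from vertical towards the robot (-x of the unit); 0.9 rad = fully on, leaning 0.45 rad away. No spring; friction holds it where it is left (about 1.5 N at the tip moves it), so it may start part-way.
- sw4 (a joint): Angle of lever 4 from the left (off is wanted): 0 = fully off, leaning 0.45 rad from vertical towards the robot (-x of the unit); 0.9 rad = fully on, leaning 0.45 rad away. No spring; friction holds it where it is left (about 1.5 N at the tip moves it), so it may start part-way.
- sw1_tip (a point): Centre of the ball tip (10 mm diameter) of lever 1, 34 mm from its pivot; the steel shaft is 6 mm thick. Neighbouring levers are 32 mm apart.
- sw2_tip (a point): Centre of the ball tip (10 mm diameter) of lever 2, 34 mm from its pivot; the steel shaft is 6 mm thick. Neighbouring levers are 32 mm apart.
- sw3_tip (a point): Centre of the ball tip (10 mm diameter) of lever 3, 34 mm from its pivot; the steel shaft is 6 mm thick. Neighbouring levers are 32 mm apart.
- sw4_tip (a point): Centre of the ball tip (10 mm diameter) of lever 4, 34 mm from its pivot; the steel shaft is 6 mm thick. Neighbouring levers are 32 mm apart.
- can: Aerosol can, loose, about 300 g, upright: metal body 52 mm diameter up to 115 mm, narrower grey cap (38 mm) up to 145 mm; origin at the centre of its underside, z up. It stands in front of the switch unit.
- carton: Plain cardboard carton, loose, about 250 g, rigid, upright: 44 (x) x 60 (y) x 120 high; origin at the centre of its underside, z up. It stands in front of the switch unit beside the can.
- tray: Grey returns tray, fixed to the table, to the left or the right of the switch unit: outside 230 (x) x 180 (y) x 35 high, walls 4 mm, floor about 4 mm thick, open on top; origin at the centre of its underside. One jar stands in its half away from the robot (+x); the half nearer the robot (-x) is empty.
- stack: Stack of three flat black boxes, fixed, about 225 (x) x 175 (y) x 66 high, on the side of the switch unit where the tray is not; origin under its centre.
- jar: Jar standing in the tray, 56 mm diameter, 65 mm high, loose; origin under its centre. Leave it.
- tin_low: Flat round tin, 64 mm diameter, 26 mm high, loose, on the table between the robot and the two things in the way; origin under its centre. Leave it.
- bottle_a: Blue bottle, 70 mm diameter, 190 mm high, loose, origin under its centre. Leave it.
- bottle_b: White bottle, 64 mm diameter, 170 mm high, loose, origin under its centre. Leave it.
- wax: Round wax tin, 94 mm diameter, 42 mm high, loose, origin under its centre. Leave it.
- brush: Hand brush lying on the table near the robot. Leave it.
- bulbbox: Small cardboard box 50 x 90 x 40 high, loose, lying on the stack of flat boxes; origin under its centre. Leave it.
Things that resemble listed ones, but are neither listed nor needed, are in the scene too. What is shaped like the carton but orange or purple is not meant.

How it is judged:
On the way, in this order (a step that is already met when the one before it is completed fails the run):
1. the can and the carton both stand upright in the returns tray, let go (x of can in the frame of tray between -0.1 and 0.1 m and y of can in the frame of tray between -0.075 and 0.075 m and z of each of can, carton in the frame of tray below 0.012 m and angle between each of can, carton's own z axis and vertical below 0.12 rad and linear speed of each of can, carton below 0.03 m/s and contact force between the fingers and can below 0.3 N and x of carton in the frame of tray between -0.1 and 0.1 m and y of carton in the frame of tray between -0.075 and 0.075 m and contact force between the fingers and carton below 0.3 N), for 0.2 s.
2. the levers are set, from the left: on, off, on, off (value of joint each of sw1, sw3 above 0.72 rad and value of joint each of sw2, sw4 below 0.18 rad), for 0.2 s.
At the end, for the whole second after the job is handed in: The can and the carton stand upright (within 0.12 rad) on the tray's floor, let go and still, their centres inside the tray (within 100 mm of its centre along its length and 75 mm across); levers 1 and 3 are over 0.72 rad (on) and levers 2 and 4 under 0.18 rad (off), and at rest (all of step 1 and all of step 2 and velocity of joint each of sw1, sw2, sw3, sw4 below 0.1 rad/s); the robot touches nothing.
It fails at once if another article is moved by more than 30 mm (distance of any of jar, tin_low, bottle_a, bottle_b, wax, brush, bulbbox from where it was at the start of the episode above 0.03 m).
It fails at once if the can or the carton is toppled (tilted over 0.6 rad) (angle between any of can, carton's own z axis and vertical above 0.6 rad).
It fails at once if the can or the carton is banged into the tray (over 100 N) (contact force between any of can, carton and tray above 100 N).
It fails at once if the lamp bar is pushed with over 15 N (contact force between lamp and anything else above 15 N).
It also fails if it takes over 72 s, if anything falls off the work surface, if the arm or the gripper's body presses on something with over 40 N, if the wrist force passes 120 N, or if a joint passes its speed limit or range.

## Working session

There is one attempt and no reset: what is moved stays moved. The work goes in short steps, Python scripts to look and compute and a shell command to move; the robot and the scene stay as the last step left them, time stands still between calls to the robot, and variables do not carry over. Pictures are saved under pics/ and viewed, and the job is handed in when it is done.

```bash
ls; mkdir -p pics
python3 - <<'E'
from station import bot
import cv2,numpy as np
o=bot.get_obs(); print({k:np.round(v,3) for k,v in o.items()}, bot.finger_overhang)
for n in ("scene","top"):
    f=bot.grab_frame(n); np.savez(f'/tmp/{n}0.npz',**f)
    cv2.imwrite(f'pics/{n}0.png',cv2.resize(f['image'][:,:,::-1],None,fx=1.5,fy=1.5))
    print(n,f['vertical_fov'],f['cx'],f['cy'],np.round(f['pose'],3))
E
```

```text
pics
{'t': np.float64(0.0), 'joint_positions': array([ 1.317,  0.469, -0.049,  1.534,  0.024,  1.141, -0.082]), 'qvel': array([ 0.001, -0.001, -0.001, -0.002, -0.   ,  0.002,  0.   ]), 'joint_torque': array([ 1.0000e-03, -5.1030e+01, -4.6000e-02, -2.3771e+01,  1.1000e-02,
        7.0000e-03,  0.0000e+00]), 'tool_pos': array([ 0.15 , -0.657,  0.244]), 'ee_rot': array([ 0.994,  0.112, -0.   , -0.001]), 'wrist_force': array([0.105, 0.098, 0.217]), 'torque': array([-0.004,  0.027, -0.021]), 'gripper_width': np.float64(0.085)} 0.014
scene 48.26957479400635 250.05614259197296 196.94413866841185 [[ 0.495  0.473 -0.729  1.273]
 [ 0.869 -0.265  0.418 -0.441]
 [ 0.005 -0.84  -0.542  0.667]
 [ 0.     0.     0.     1.   ]]
top 45.74106302103856 255.98067212818245 202.98453252171927 [[ 0.002 -0.998  0.069  0.421]
 [-1.    -0.002 -0.002  0.031]
 [ 0.002 -0.069 -0.998  1.405]
 [ 0.     0.     0.     1.   ]]
```

View pics/scene0.png

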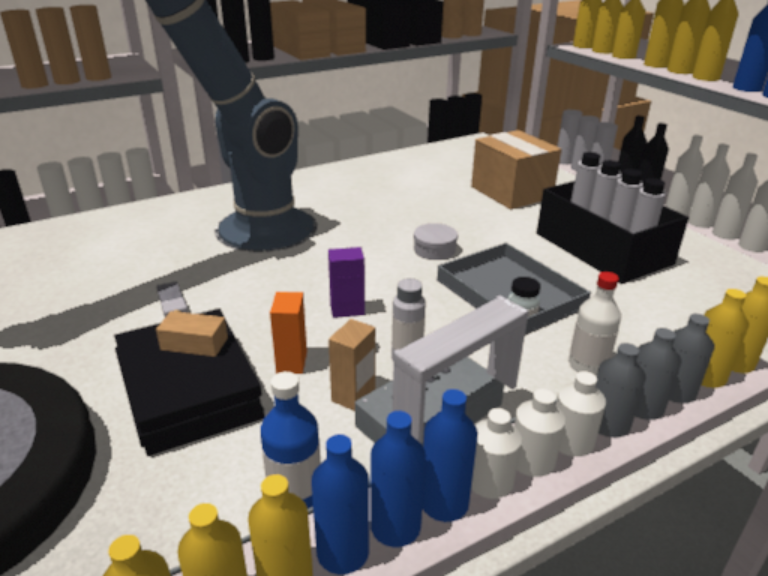

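View pics/top0.png

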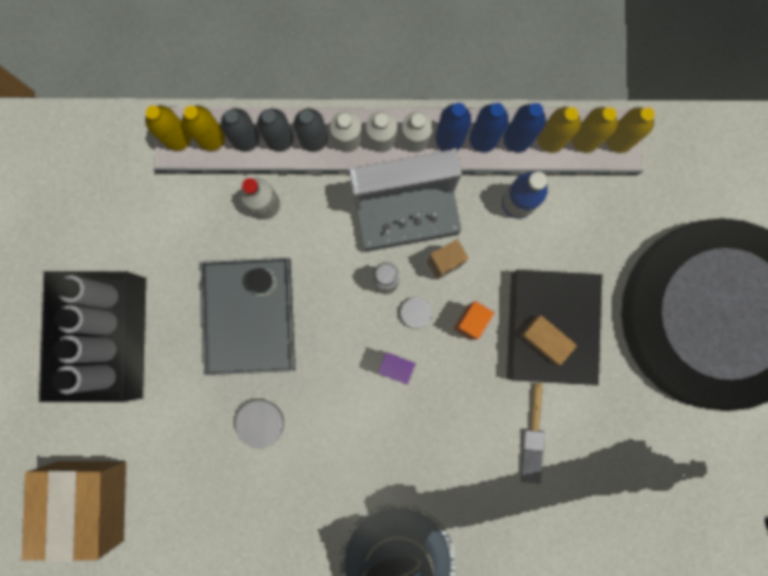

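The top view (768x576, up = +x, left = +y) shows the can at (386,275), the carton at (448,258), the tray at (248,316) with the jar at (259,281), the switch unit at (408,215) with its levers around (385–432,215–230), the tin at (415,312), and the orange and purple decoys at (475,320) and (397,367). Next I'll measure them.

```bash
cat > h.py <<'E'
import numpy as np,cv2
def load(n):
    return dict(np.load(f'/tmp/{n}.npz'))
def cloud(f):
    h,w=f['depth'].shape; fl=h/2/np.tan(np.radians(f['vertical_fov'])/2)
    v,u=np.mgrid[:h,:w]; d=f['depth'].astype(float)
    p=np.stack([(u-f['cx'])/fl*d,(v-f['cy'])/fl*d,d],-1)
    P=p@f['pose'][:3,:3].T+f['pose'][:3,3]; P[d<=0]=np.nan
    return P
def ray(f,u,v,z):
    h=f['depth'].shape[0]; fl=h/2/np.tan(np.radians(f['vertical_fov'])/2)
    d=f['pose'][:3,:3]@np.array([(u-f['cx'])/fl,(v-f['cy'])/fl,1]); o=f['pose'][:3,3]
    return o+d*(z-o[2])/d[2]
def crop(f,u0,v0,u1,v1,k,out):
    cv2.imwrite(out,cv2.resize(f['image'][v0:v1,u0:u1,::-1],None,fx=k,fy=k,interpolation=cv2.INTER_CUBIC))
E
python3 - <<'E'
from h import *
for n in ('top0','scene0'):
    f=load(n);P=cloud(f)
    tab=P[(abs(P[...,2])<.02)]; print(n,'table z',np.nanmedian(tab[:,2]))
    hsv=cv2.cvtColor(f['image'],cv2.COLOR_RGB2HSV)
f=load('top0');P=cloud(f);Z=P[...,2]
def rep(name,m,zlo,zhi,box):
    u0,v0,u1,v1=[int(b/1.5) for b in box]
    mm=np.zeros(Z.shape,bool);mm[v0:v1,u0:u1]=1
    mm&=(Z>zlo)&(Z<zhi)
    pts=P[mm]; r=cv2.minAreaRect((pts[:,:2]*1000).astype(np.float32))
    print(name,len(pts),'mean',np.round(pts.mean(0),4),'rect',np.round(r[0],1),np.round(r[1],1),round(r[2],1), 'zmed',np.round(np.median(pts[:,2]),3))
rep('can',0,.13,.16,(360,250,410,300))
rep('canbody',0,.1,.16,(360,250,410,300))
rep('carton',0,.11,.13,(420,230,480,290))
rep('tray',0,.025,.045,(190,240,310,390))
rep('jar',0,.055,.08,(230,250,290,310))
rep('panel',0,.045,.056,(340,180,480,260))
rep('lamp',0,.175,.2,(340,140,480,210))
rep('tin',0,.018,.035,(390,290,440,340))
rep('bottleb',0,.15,.19,(230,160,290,230))
rep('bottlea',0,.17,.2,(490,160,560,230))
rep('orange',0,.05,.16,(450,290,500,350))
rep('purple',0,.05,.16,(370,340,420,390))
rep('wax',0,.035,.05,(220,390,300,460))
crop(f,220,90,325,175,7,'pics/topc.png')
f=load('scene0');crop(f,220,180,370,300,5,'pics/scc.png')
E
```

```text
top0 table z -0.0003713772084850131
scene0 table z -0.0004886902556707762
can 160 mean [0.5677 0.0272 0.1444] rect [568.3  27.2] [38.2 36.3] 0.1 zmed 0.144
canbody 263 mean [0.5653 0.0275 0.1334] rect [568.3  27.1] [51.1 48.6] 0.1 zmed 0.142
carton 330 mean [ 0.6051 -0.0934  0.119 ] rect [605.5 -93.7] [44.2 60.2] 29.5 zmed 0.119
tray 516 mean [0.5043 0.306  0.0336] rect [495.4 307.6] [230.2 182.3] 3.1 zmed 0.034
jar 231 mean [0.5637 0.2766 0.0678] rect [564.1 277. ] [46.9 47.9] 88.9 zmed 0.068
panel 2077 mean [ 0.6998 -0.0167  0.0498] rect [700.9 -16.5] [109.5 199.9] 10.9 zmed 0.05
lamp 1349 mean [ 0.7496 -0.007   0.1841] rect [750.2  -7.7] [ 52.1 200.2] 10.7 zmed 0.184
tin 344 mean [ 0.5031 -0.0346  0.0252] rect [515.6 -29.7] [89.3 62.4] 22.2 zmed 0.025
bottleb 98 mean [0.7274 0.2772 0.1683] rect [728.2 277.5] [27.6 27.7] 3.5 zmed 0.169
bottlea 121 mean [ 0.7325 -0.2466  0.188 ] rect [ 733.9 -248.1] [29.1 30.4] 43.9 zmed 0.189
orange 395 mean [ 0.4834 -0.1411  0.1134] rect [ 484.8 -144. ] [44.9 60.6] 58.8 zmed 0.118
purple 332 mean [0.3932 0.0068 0.1189] rect [393.3   6.8] [60.1 44.2] 69.6 zmed 0.119
wax 784 mean [0.2807 0.2776 0.0413] rect [280.4 277.7] [92.5 92.7] 73.3 zmed 0.041
```

View pics/topc.png

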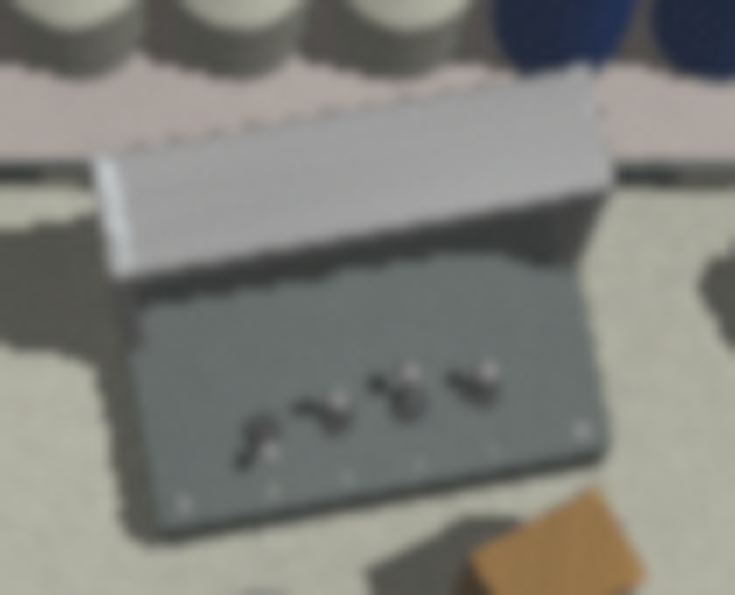

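View pics/scc.png

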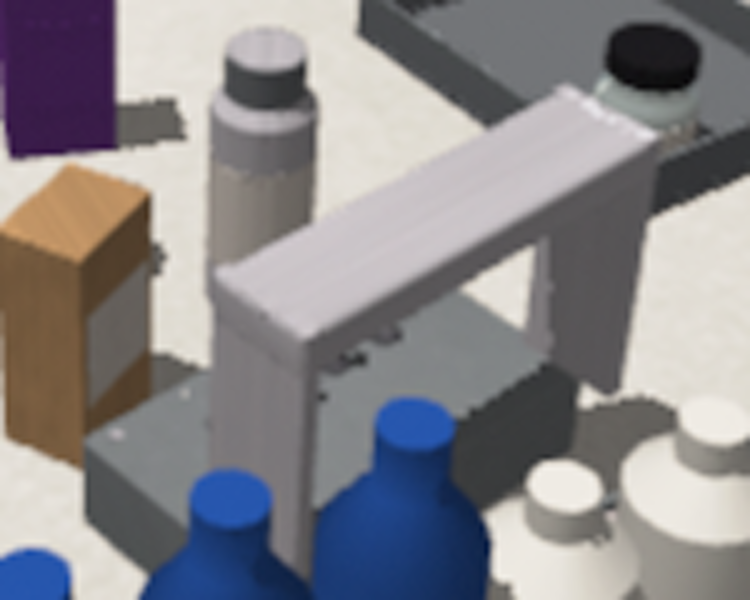

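Run:
```python
from h import *
c=np.array([.701,-.0168]);a=np.radians(10.8);R=np.array([[np.cos(a),-np.sin(a)],[np.sin(a),np.cos(a)]])
for n in ('top0','scene0'):
    f=load(n);P=cloud(f)
    L=P.copy();L[...,:2]=(P[...,:2]-c)@R
    for i,y in enumerate((.048,.016,-.016,-.048)):
        m=(abs(L[...,1]-y)<.013)&(abs(L[...,0]+.02)<.03)&(L[...,2]>.06)&(L[...,2]<.1)
        q=L[m]*1000
        if len(q)==0: print(n,i+1,'none');continue
        ang=np.arctan2(q[:,0].mean()+20,q[:,2].mean()-50)+.45
        print(n,'sw',i+1,len(q),'mean',np.round(q.mean(0),1),'max z',np.round(q[np.argmax(q[:,2])],1),'angle~',round(ang,2))
    if n=='top0':
        t=(L[...,2]>.15)&(abs(L[...,0]-.05)<.04)
    m=(abs(P[...,0]-.4954)<.1)&(abs(P[...,1]-.307)<.07)&(P[...,2]>-.01)&(P[...,2]<.015)
    print('tray floor z',np.nanmedian(P[m][:,2]),m.sum())
    # tray local
```

```text
top0 sw 1 15 mean [-32.   48.6  80.6] max z [-33.9  46.8  90. ] angle~ 0.08
top0 sw 2 10 mean [-18.8  16.4  83.4] max z [-15.5  16.6  89.9] angle~ 0.49
top0 sw 3 16 mean [-14.1 -15.5  79.1] max z [-13.  -19.8  88.1] angle~ 0.65
top0 sw 4 11 mean [-18.8 -47.7  84.3] max z [-19.5 -51.1  91.3] angle~ 0.48
tray floor z 0.003525754244356083 2613
scene0 1 none
scene0 2 none
scene0 3 none
scene0 4 none
tray floor z 0.0034124011159111234 814
```

Lever angles are roughly 0.1, 0.5, 0.65 and 0.5, so all four have to move. The can is at (0.568, 0.027). The carton is at (0.605, -0.094) with yaw 29.5°, and the tray at (0.495, 0.308) with yaw 3°. Next, a helper that expresses a goal pose in move units.

```bash
cat > g.py <<'E'
import sys,numpy as np
from scipy.spatial.transform import Rotation as Ro
from station import bot
# goal: x y z(mm) of TCP, jaw azimuth deg, lean deg (towards the robot, in the jaw-azimuth plane unless given)
def tool(jaz,lean=0,leanaz=None):
    a=np.radians(jaz)
    down=Ro.from_matrix(np.array([[-np.sin(a),np.cos(a),0],[np.cos(a),np.sin(a),0],[0,0,-1]]).T) # columns x,y,z
    la=np.radians(jaz if leanaz is None else leanaz)
    # lean: tool z=(sin l *dir, -cos l): rotate about dir x z
    ax=np.array([np.cos(la+np.pi/2),np.sin(la+np.pi/2),0])
    return Ro.from_rotvec(-ax*np.radians(lean))*down
def rel(o,p,R):
    R0=Ro.from_quat(o['ee_rot']); 
    return (R0.inv()*R).as_rotvec(degrees=True), R0.inv().apply(np.array(p)-o['tool_pos'])*100
if __name__=='__main__':
    o=bot.get_obs(); np.set_printoptions(suppress=True,precision=2)
    print('t',o['t'],'pos',o['tool_pos']*1000,'F',o['wrist_force'],'w',o['gripper_width']*1000)
    for s in sys.argv[1:]:
        v=[float(q) for q in s.split(',')]
        r,d=rel(o,np.array(v[:3])/1000,tool(*v[3:])); print(s,'turn',r,'shift',d)
E
python3 g.py 360,-300,260,-37 568,27,240,3; python3 -c "
from g import *
print(tool(10.8,40).as_matrix().round(2), bot.get_obs()['ee_rot'])"
```

```text
t 0.1 pos [ 150.37 -657.52  244.37] F [-1.87 -0.44  0.06] w 85.60273103672266
360,-300,260,-37 turn [ -0.1   -0.03 -40.12] shift [ 28.41 -30.18  -1.51]
568,27,240,3 turn [ -0.08  -0.07 -80.12] shift [ 55.97 -57.42   0.53]
[[-0.19  0.75  0.63]
 [ 0.98  0.14  0.12]
 [ 0.    0.64 -0.77]] [ 9.93689825e-01  1.12159627e-01 -1.14894252e-04 -8.58088153e-04]
```

```bash
python3 -m handwheel '0 0 -4 2.8 -3 -0.5 8.5; 0 0 -8 5.7 -6 -1 8.5; 0 0 -12 8.5 -9 -1.5 8.5; 0 0 -16 11.4 -12 -1.5 8.5; 0 0 -20 14.2 -15 -1.5 8.5; 0 0 -24 17 -18 -1.5 8.5; 0 0 -28 19.9 -21.1 -1.5 8.5; 0 0 -32 22.7 -24.1 -1.5 8.5; 0 0 -36 25.6 -27.1 -1.5 8.5; 0 0 -40 28.4 -30.1 -1.5 8.5' 60; python3 g.py 568,27,230,3
```

```text
t: 1.1
tool_pos: [0.3605, -0.2991, 0.2597]
ee_rot: [0.895, 0.447, 0.0, -0.001]
wrist_force: [1.0, -0.9, -0.3]
gripper_width: 0.0852
t 1.1 pos [ 360.53 -299.1   259.73] F [ 1.01 -0.91 -0.27] w 85.20029786199541
568,27,230,3 turn [ -0.07  -0.08 -39.96] shift [38.53 -3.02  3.01]
```

```bash
python3 -m handwheel '0 0 -4 4 -0.3 0.3 8.5; 0 0 -8 8 -0.6 0.6 8.5; 0 0 -12 12 -0.9 0.9 8.5; 0 0 -16 16 -1.2 1.2 8.5; 0 0 -20 20 -1.5 1.5 8.5; 0 0 -25 24 -1.8 1.8 8.5; 0 0 -30 28 -2.1 2.1 8.5; 0 0 -35 32 -2.4 2.4 8.5; 0 0 -40 36 -2.7 2.7 8.5; 0 0 -40 38.5 -3 3 8.5' 60; python3 g.py 568,27,95,3
```

```text
t: 2.1
tool_pos: [0.5689, 0.0297, 0.2297]
ee_rot: [0.687, 0.727, 0.001, -0.002]
wrist_force: [0.1, -0.4, 0.7]
gripper_width: 0.0847
t 2.1 pos [568.91  29.74 229.74] F [ 0.12 -0.36  0.69] w 84.74250095523225
568,27,95,3 turn [-0.03 -0.21  0.28] shift [-0.32 -0.1  13.47]
```

```bash
python3 -m handwheel '0 0 0 -0.3 -0.1 3 8; 0 0 0 -0.3 -0.1 6 8; 0 0 0 -0.3 -0.1 9 8; 0 0 0 -0.3 -0.1 11.5 8; 0 0 0 -0.3 -0.1 13.4 8; 0 0 0 -0.3 -0.1 13.4 8; 0 0 0 -0.3 -0.1 13.4 4; 0 0 0 -0.3 -0.1 13.4 4; 0 0 0 -0.3 -0.1 13.4 4; 0 0 0 -0.3 -0.1 13.4 4' 40; python3 g.py 568,27,230,3  443,350,230,3
```

```text
t: 3.1
tool_pos: [0.5684, 0.0273, 0.0971]
ee_rot: [0.687, 0.727, 0.001, -0.001]
wrist_force: [-3.2, 0.2, 6.6]
gripper_width: 0.051
t 3.1 pos [568.39  27.32  97.15] F [-3.22  0.17  6.57] w 50.96982364181322
568,27,230,3 turn [ 0.06 -0.19  0.28] shift [  0.01  -0.03 -13.29]
443,350,230,3 turn [ 0.06 -0.19  0.28] shift [ 32.98 -10.66 -13.19]
```

```bash
python3 -m handwheel '0 0 0 0 0 -1.5 4; 0 0 0 0 0 -4 4; 0 0 0 0 0 -7 4; 0 0 0 1 -0.3 -9.5 4; 0 0 0 3.5 -1.1 -11 4; 0 0 0 7 -2.3 -11 4; 0 0 0 11 -3.6 -11 4; 0 0 0 15 -4.8 -11 4; 0 0 0 19 -6.1 -11 4; 0 0 0 23 -7.4 -11 4' 40; python3 g.py 443,350,200,3 443,350,102,3
```

```text
t: 4.1
tool_pos: [0.4804, 0.2535, 0.2085]
ee_rot: [0.687, 0.727, 0.002, -0.0]
wrist_force: [1.1, 0.7, -4.4]
gripper_width: 0.0514
t 4.1 pos [480.43 253.46 208.48] F [ 1.13  0.71 -4.38] w 51.35413780678766
443,350,200,3 turn [ 0.11 -0.18  0.26] shift [ 9.85 -3.19  0.87]
443,350,102,3 turn [ 0.11 -0.18  0.26] shift [ 9.82 -3.21 10.67]
```

```bash
python3 -m handwheel '0 0 0 3.5 -1.1 0 4; 0 0 0 6.5 -2.1 0.5 4; 0 0 0 9 -2.9 1.5 4; 0 0 0 9.8 -3.2 3.5 4; 0 0 0 9.8 -3.2 6 4; 0 0 0 9.8 -3.2 8 4; 0 0 0 9.8 -3.2 9.2 4; 0 0 0 9.8 -3.2 10 4; 0 0 0 9.8 -3.2 10.3 4; 0 0 0 9.8 -3.2 10.4 4' 40; python3 g.py 443,350,102,3
python3 - <<'E'
from h import *
from station import bot
f=bot.grab_frame('scene');np.savez('/tmp/s1.npz',**f)
crop(f,250,130,430,250,4.4,'pics/s1.png')
E
```

```text
t: 5.1
tool_pos: [0.4435, 0.35, 0.1052]
ee_rot: [0.687, 0.727, 0.002, -0.0]
wrist_force: [0.0, -0.1, -3.6]
gripper_width: 0.0507
t 5.1 pos [443.46 350.04 105.19] F [ 0.01 -0.09 -3.6 ] w 50.729886189690546
443,350,102,3 turn [ 0.15 -0.21  0.24] shift [-0.   -0.05  0.32]
```

View pics/s1.png

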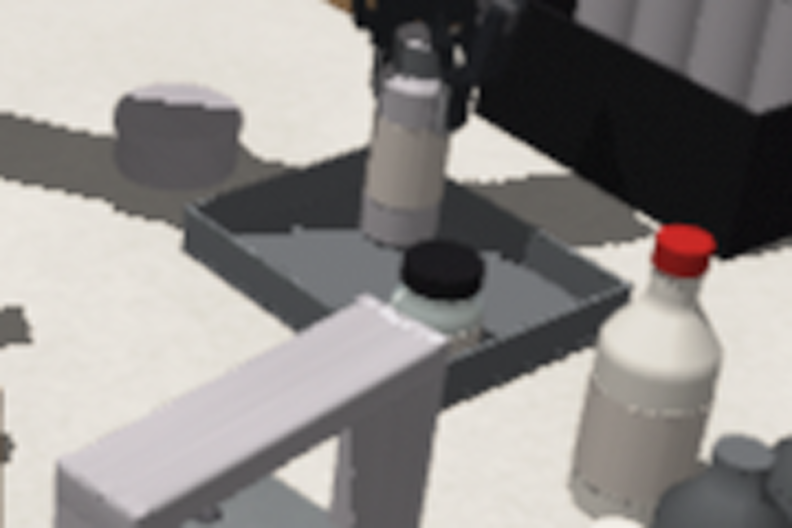

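The picture shows the can held upright just above the tray's near half (crop px 405,150), clear of the jar at (440,280). I'll lower the last few mm, release it, then rise.

```bash
python3 -m handwheel '0 0 0 0 0 0.2 4; 0 0 0 0 0 0.35 4; 0 0 0 0 0 0.4 4; 0 0 0 0 0 0.4 6; 0 0 0 0 0 0.4 8.2; 0 0 0 0 0 0.4 8.2; 0 0 0 0 0 -0.5 8.2; 0 0 0 0 0 -3 8.2; 0 0 0 0 0 -7 8.2; 0 0 0 0 0 -11.5 8.2' 40; python3 g.py 540,80,215,16 605.5,-93.5,205,29.5
```

```text
t: 6.15
tool_pos: [0.4426, 0.3493, 0.2215]
ee_rot: [0.687, 0.727, 0.001, -0.001]
wrist_force: [0.7, 0.7, 0.5]
gripper_width: 0.082
t 6.15 pos [442.59 349.31 221.47] F [0.7  0.66 0.51] w 82.02430353940717
540,80,215,16 turn [  0.08  -0.17 -12.72] shift [-27.45   8.19   0.57]
605.5,-93.5,205,29.5 turn [  0.1   -0.16 -26.22] shift [-45.15  13.73   1.52]
```

```bash
python3 -m handwheel '0 0 -2 -3.5 1.1 0 8; 0 0 -5 -8 2.4 0 8; 0 0 -8 -12.7 3.9 0 8; 0 0 -11 -17.4 5.3 0 8; 0 0 -14 -22.1 6.7 0.5 8; 0 0 -17 -26.8 8.2 1 8; 0 0 -20 -31.5 9.6 1.5 8; 0 0 -23 -36.2 11 1.5 8; 0 0 -26 -41 12.5 1.5 8; 0 0 -26.2 -45.1 13.7 1.5 8' 40; python3 g.py 605.5,-93.5,92,29.5
python3 - <<'E'
from h import *
from station import bot
f=bot.grab_frame('scene');np.savez('/tmp/s2.npz',**f)
cv2.imwrite('pics/s2.png',cv2.resize(f['image'][:,:,::-1],None,fx=1.5,fy=1.5))
P=cloud(f)
f=bot.grab_frame('top');np.savez('/tmp/t2.npz',**f);P=cloud(f);Z=P[...,2]
m=(Z>.135)&(Z<.16)&(abs(P[...,0]-.443)<.04)&(abs(P[...,1]-.35)<.04);print('can',P[m].mean(0),m.sum())
E
```

```text
t: 7.15
tool_pos: [0.6059, -0.0962, 0.2061]
ee_rot: [0.504, 0.864, 0.002, 0.0]
wrist_force: [0.2, 0.6, -0.3]
gripper_width: 0.0797
t 7.15 pos [605.91 -96.21 206.05] F [ 0.21  0.65 -0.29] w 79.68646646378392
605.5,-93.5,92,29.5 turn [ 0.18 -0.07 -0.07] shift [ 0.24  0.06 11.41]
can [0.4439024  0.34860374 0.14791813] 168
```

View pics/s2.png

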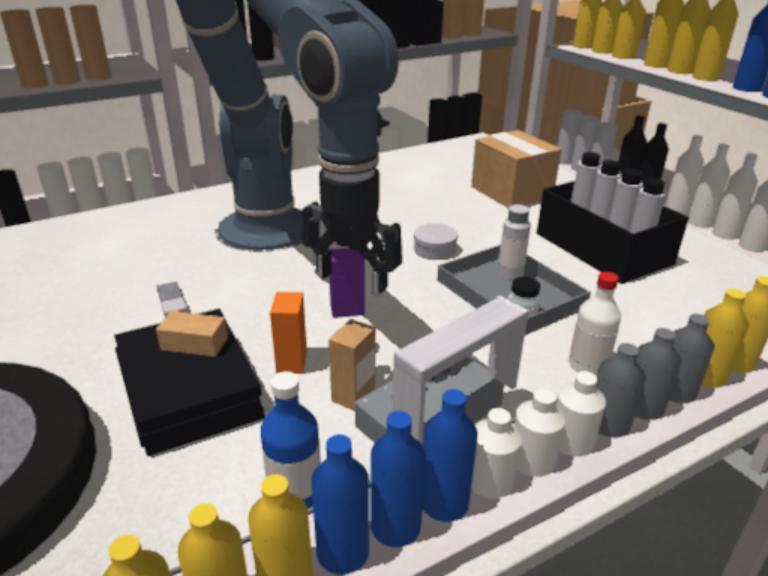

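The can stands in the tray at (515,235), with its cap centre measured at (0.444, 0.349). The gripper is above the carton, which is at (352,365). Next I'll grasp it.

```bash
python3 -m handwheel '0 0 0 0.2 0.1 2 7.2; 0 0 0 0.2 0.1 4.5 7.2; 0 0 0 0.2 0.1 7 7.2; 0 0 0 0.2 0.1 9.5 7.2; 0 0 0 0.2 0.1 11.2 7.2; 0 0 0 0.2 0.1 11.3 7.2; 0 0 0 0.2 0.1 11.3 3.5; 0 0 0 0.2 0.1 11.3 3.5; 0 0 0 0.2 0.1 11.3 3.5; 0 0 0 0.2 0.1 11.3 3.5' 40; python3 g.py 605,-93,200,29.5 448,260,200,3
```

```text
t: 8.25
tool_pos: [0.6077, -0.0997, 0.0936]
ee_rot: [0.509, 0.861, 0.001, 0.002]
wrist_force: [-0.9, -0.5, 4.7]
gripper_width: 0.0433
t 8.25 pos [607.72 -99.72  93.59] F [-0.87 -0.5   4.73] w 43.32566502193013
605,-93,200,29.5 turn [ 0.21  0.15 -0.73] shift [  0.69   0.12 -10.64]
448,260,200,3 turn [ 0.24  0.09 25.77] shift [ 39.19   3.35 -10.73]
```

Run:
```python
from h import *
from station import bot
f=bot.grab_frame('scene');np.savez('/tmp/s3.npz',**f)
crop(f,170,160,350,290,4.4,'pics/s3.png')
f=bot.grab_frame('top');crop(f,220,90,350,220,4.4,'pics/t3.png')
o=bot.get_obs();print(o['tool_pos'],o['wrist_force'],o['qvel'].round(3),o['joint_positions'].round(2))
```

```text
[ 0.60775088 -0.09972207  0.09361976] [-0.68747998 -0.15151602  6.15685163] [-0.     0.    -0.001 -0.002  0.001 -0.    -0.001] [ 0.56  0.63 -0.65  1.79  0.48  0.88  0.19]
```

View pics/s3.png

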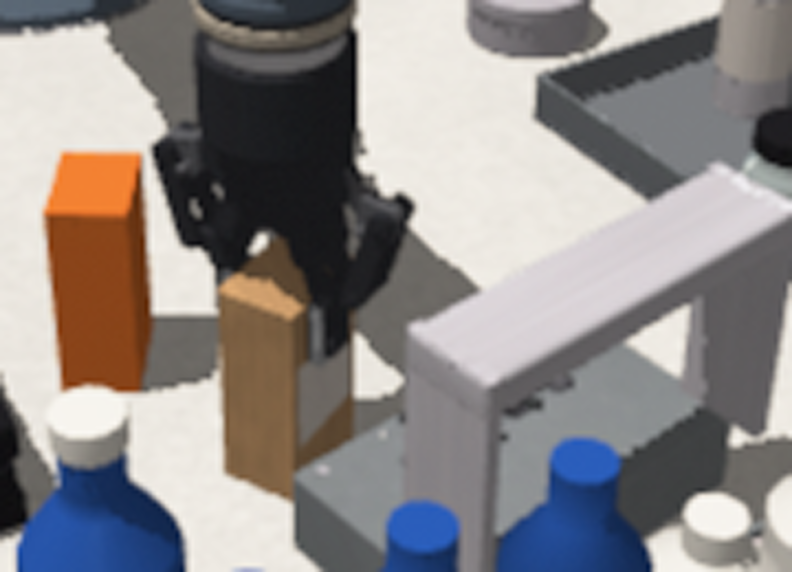

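View pics/t3.png

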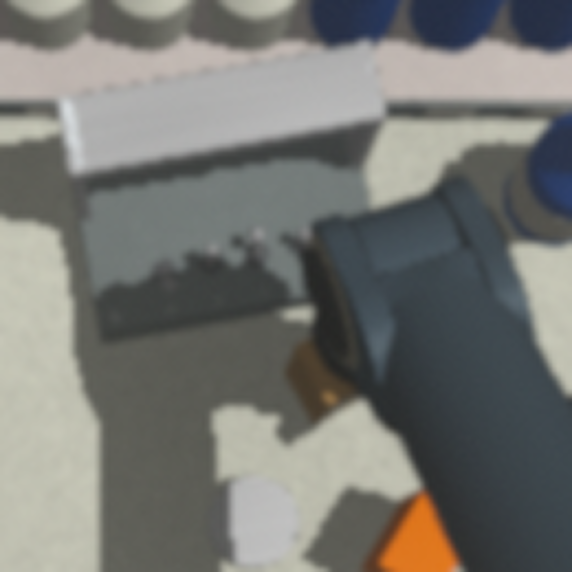

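The carton is gripped with the width reading 43 mm, about 6 mm off its centre along the pad width, which is acceptable. I'll lift it and carry it over.

```bash
python3 -m handwheel '0 0 0 0 0 -1.5 3.5; 0 0 0 0 0 -4 3.5; 0 0 0 0 0 -7 3.5; 0 0 2 1.5 0.1 -9.5 3.5; 0 0 6 4.5 0.4 -11 3.5; 0 0 10 8.5 0.7 -11 3.5; 0 0 14 12.5 1 -11 3.5; 0 0 18 16.5 1.4 -11 3.5; 0 0 22 20.5 1.7 -11 3.5; 0 0 25.8 24.5 2.1 -11 3.5' 40; python3 g.py 448,255,205,3 448,255,100,3
```

```text
t: 9.35
tool_pos: [0.5064, 0.1264, 0.2036]
ee_rot: [0.69, 0.724, 0.001, 0.002]
wrist_force: [0.5, 0.7, -2.4]
gripper_width: 0.0436
t 9.35 pos [506.45 126.37 203.63] F [ 0.48  0.73 -2.41] w 43.624764031108825
448,255,205,3 turn [ 0.26  0.07 -0.19] shift [13.13 -5.21 -0.18]
448,255,100,3 turn [ 0.26  0.07 -0.19] shift [13.15 -5.25 10.32]
```

```bash
python3 -m handwheel '0 0 0 3.5 -1.4 0 3.5; 0 0 0 7 -2.8 0 3.5; 0 0 0 10.5 -4.1 0.5 3.5; 0 0 0 12.5 -5 1.5 3.5; 0 0 0 13.1 -5.2 3.5 3.5; 0 0 0 13.1 -5.2 6 3.5; 0 0 0 13.1 -5.2 8 3.5; 0 0 0 13.1 -5.2 9.3 3.5; 0 0 0 13.1 -5.2 9.9 3.5; 0 0 0 13.1 -5.2 10.1 3.5' 40; python3 g.py 448,255,98,3
python3 - <<'E'
from h import *
from station import bot
f=bot.grab_frame('scene');np.savez('/tmp/s4.npz',**f)
crop(f,250,130,430,250,4.4,'pics/s4.png')
E
```

```text
t: 10.35
tool_pos: [0.4486, 0.2545, 0.1022]
ee_rot: [0.69, 0.724, 0.001, 0.002]
wrist_force: [0.3, 0.8, -2.5]
gripper_width: 0.0435
t 10.35 pos [448.63 254.52 102.22] F [ 0.28  0.8  -2.54] w 43.47967151715204
448,255,98,3 turn [ 0.25  0.07 -0.2 ] shift [ 0.05 -0.06  0.42]
```

View pics/s4.png

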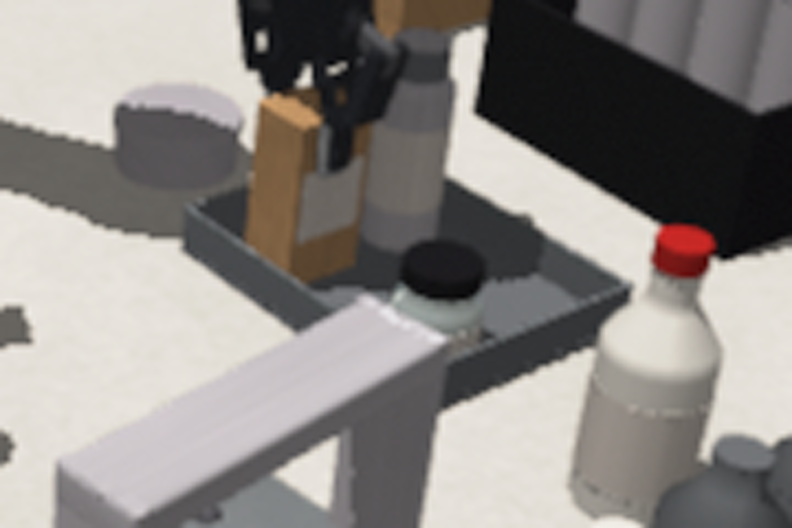

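The carton (crop px 305,190) hangs upright inside the tray, beside the can (405,150) and clear of the wall and jar. I'll set it down and release.

```bash
python3 -m handwheel '0 0 0 0 0 0.2 3.5; 0 0 0 0 0 0.35 3.5; 0 0 0 0 0 0.45 3.5; 0 0 0 0 0 0.45 5; 0 0 0 0 0 0.45 7; 0 0 0 0 0 0.45 7; 0 0 0 0 0 -0.5 7; 0 0 0 0 0 -3 7; 0 0 0 0 0 -7 7; 0 0 0 0 0 -11.5 7' 40
python3 - <<'E'
from h import *
from station import bot
f=bot.grab_frame('scene');np.savez('/tmp/s5.npz',**f)
crop(f,250,130,430,250,4.4,'pics/s5.png')
E
python3 -c "
from g import *
o=bot.get_obs();print(o['tool_pos'],o['joint_positions'].round(2))"
```

```text
t: 11.4
tool_pos: [0.4475, 0.2545, 0.2186]
ee_rot: [0.689, 0.724, 0.001, 0.001]
wrist_force: [1.1, 0.2, 0.5]
gripper_width: 0.0697
[0.45092157 0.25795256 0.22651836] [ 0.03  0.32 -0.77  1.9   0.27  1.01 -0.81]
```

View pics/s5.png

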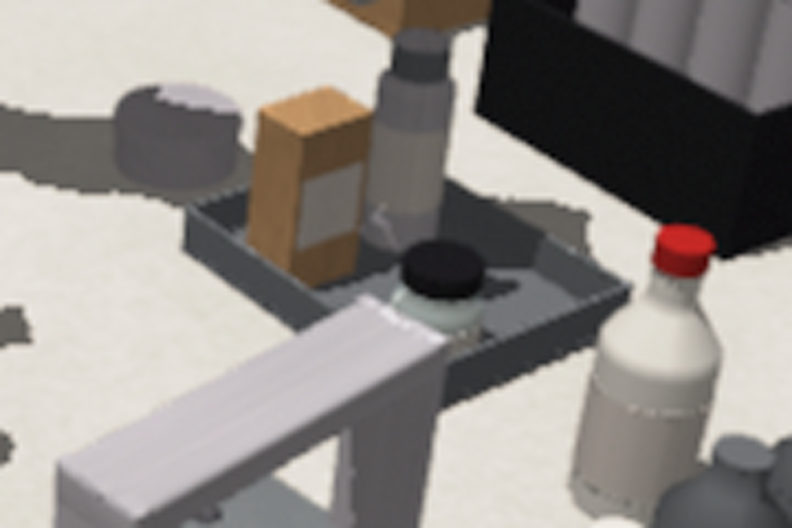

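Both now stand in the tray, the carton at crop px (310,185) and the can at (410,140). Next are the levers. I'll add goals in the panel frame, giving the closed fingertip position and the lean.

```bash
cat > p.py <<'E'
import sys
from g import *
C=np.array([701,-16.8]);YAW=10.8
a=np.radians(YAW);R2=np.array([[np.cos(a),-np.sin(a)],[np.sin(a),np.cos(a)]])
def goal(lx,ly,z,lean):
    T=tool(YAW,lean); tip=np.append(C+R2@[lx,ly],z)
    return tip-14*T.as_matrix()[:,2],T
if __name__=='__main__':
    o=bot.get_obs(); np.set_printoptions(suppress=True,precision=2)
    Rm=Ro.from_quat(o['ee_rot']).as_matrix(); tip=o['tool_pos']*1000+14*Rm[:,2]
    F=o['wrist_force']; print('t',round(o['t'],2),'tip local',R2.T@(tip[:2]-C),tip[2],'F local',R2.T@F[:2],F[2],'w',round(o['gripper_width']*1000,1),'j',o['joint_positions'].round(2))
    for s in sys.argv[1:]:
        v=[float(q) for q in s.split(',')]
        p,T=goal(*v); r,d=rel(o,p/1000,T); print(s,'turn',r,'shift',d)
E
python3 p.py -82,48,200,20 -82,48,140,20 -55,48,65,20
```

```text
t 11.45 tip local [-193.94  316.77] 212.52027759972398 F local [1.61 2.2 ] 3.8538328832978204 w 70.1 j [ 0.03  0.32 -0.77  1.9   0.27  1.01 -0.81]
-82,48,200,20 turn [-19.03   1.21  -7.9 ] shift [-25.14  14.33   1.46]
-82,48,140,20 turn [-19.03   1.21  -7.9 ] shift [-25.16  14.23   7.46]
-55,48,65,20 turn [-19.03   1.21  -7.9 ] shift [-24.82  16.79  15.  ]
```

```bash
python3 -m handwheel '0 0 0 -3 1.7 0 3; -1 0 -1 -7 4 0 0; -4 0 -2 -11 6.2 0 0; -8 0 -3.5 -15 8.5 0.5 0; -12 0.5 -5 -19 10.8 1 0; -16 1 -7 -22.5 12.8 1.5 0; -19 1.2 -7.9 -24.8 14.2 2 0; -19 1.2 -7.9 -25.1 14.2 4 0; -19 1.2 -7.9 -25.1 14.2 6 0; -19 1.2 -7.9 -25.1 14.2 7.5 0' 40; python3 p.py -55,48,65,20
python3 - <<'E'
from h import *
from station import bot
f=bot.grab_frame('scene');np.savez('/tmp/s6.npz',**f)
crop(f,200,110,380,245,4.4,'pics/s6.png')
f=bot.grab_frame('top');np.savez('/tmp/t6.npz',**f)
crop(f,120,90,320,240,3.9,'pics/t6.png')
P=cloud(f);Z=P[...,2]
for n,x,y,z in (('can',.443,.35,.135),('carton',.448,.26,.11),('jar',.5641,.277,.055),('tin',.503,-.034,.02)):
    m=(Z>z)&(Z<z+.025)&(np.hypot(P[...,0]-x,P[...,1]-y)<.05);q=P[m];print(n,len(q),q.mean(0).round(4),cv2.minAreaRect((q[:,:2]*1000).astype(np.float32)))
E
```

```text
t: 12.45
tool_pos: [0.6061, 0.014, 0.1521]
ee_rot: [0.628, 0.759, 0.133, 0.111]
wrist_force: [0.2, 0.5, -0.2]
gripper_width: 0.0002
t 12.45 tip local [-82.64  48.04] 138.9706839711641 F local [0.27 0.49] -0.18492360552025652 w 0.2 j [ 0.43  0.4  -0.62  2.01  0.45  0.48 -0.3 ]
-55,48,65,20 turn [-0.06  0.03 -0.05] shift [-0.    0.07  7.9 ]
can 166 [0.4437 0.3489 0.1479] ((443.0545654296875, 349.2942810058594), (36.07804489135742, 37.33916473388672), 1.328184723854065)
carton 343 [0.4501 0.2608 0.1232] ((450.0892639160156, 261.0851135253906), (43.57807159423828, 60.578731536865234), 3.5219569206237793)
jar 231 [0.5637 0.2765 0.068 ] ((563.8494262695312, 276.32708740234375), (47.6776123046875, 48.5461540222168), 84.53083038330078)
tin 0 [nan nan nan] ((0.0, 0.0), (0.0, 0.0), 0.0)<stdin>:9: RuntimeWarning: Mean of empty slice.
  ret = um.true_divide(
```

View pics/s6.png

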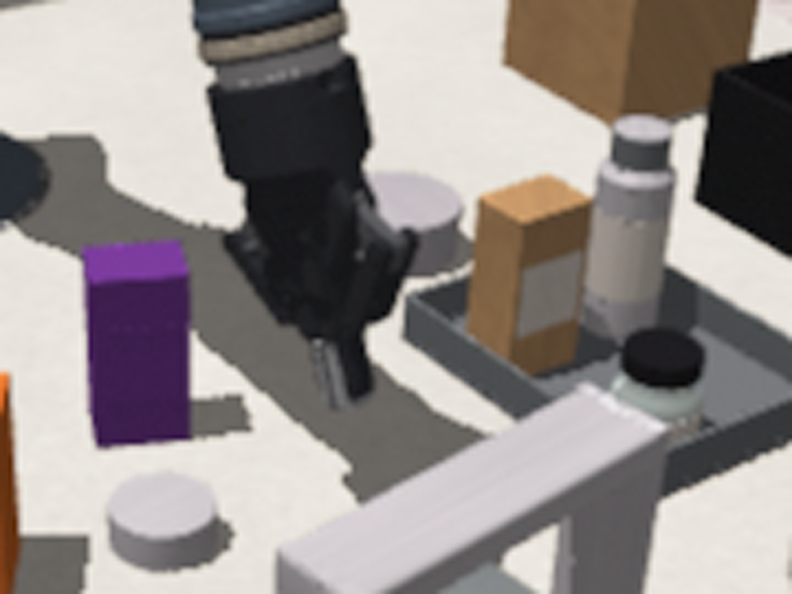

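View pics/t6.png

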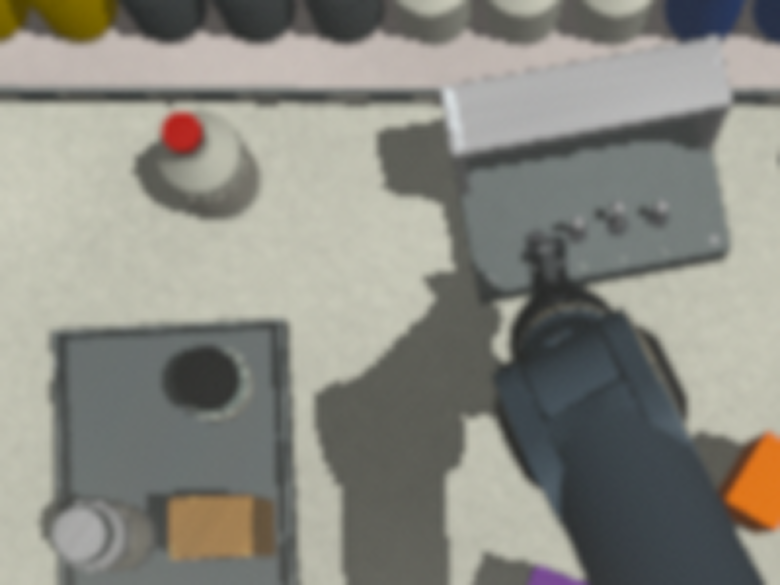

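The top view confirms the can and carton standing in the near half of the tray and the jar unmoved. The closed fingertips are just in front of lever 1, around (545,240). I'll insert in front of it and push it away.

```bash
python3 -m handwheel '0 0 0 0 0 3 0; 0 0 0 0 0 6 0; 0 0 0 0 0.1 7.9 0; 0 0 0 0 0.1 7.9 0; 0 0 0 0 0.6 8.1 0; 0 0 0 0 1.2 8.3 0; 0 0 0 0 1.8 8.5 0; 0 0 0 0 2.4 8.7 0; 0 0 0 0 2.9 8.9 0; 0 0 0 0 2.9 8.9 0' 40; python3 p.py -20,48,66,20
python3 - <<'E'
from h import *
from station import bot
f=bot.grab_frame('top');np.savez('/tmp/t7.npz',**f)
crop(f,220,110,320,180,7.8,'pics/t7.png')
E
```

```text
t: 13.55
tool_pos: [0.6625, 0.0253, 0.0775]
ee_rot: [0.628, 0.759, 0.133, 0.11]
wrist_force: [-0.0, -0.2, 0.4]
gripper_width: 0.0002
t 13.55 tip local [-25.21  48.55] 64.30429237081437 F local [-0.06 -0.19] 0.4317856222489135 w 0.2 j [ 0.28  0.57 -0.48  1.93  0.59  0.4  -0.41]
-20,48,66,20 turn [-0.17 -0.02 -0.02] shift [-0.05  0.54  0.02]
```

View pics/t7.png

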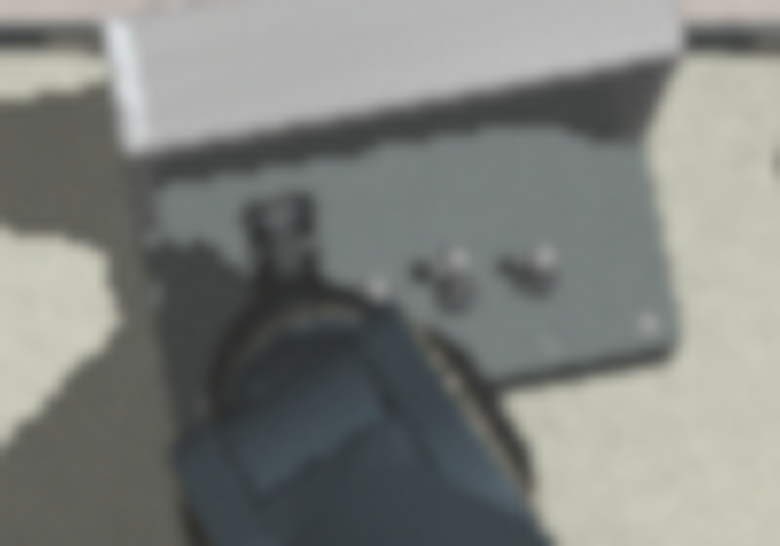

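```bash
python3 -m handwheel '0 0 0 0 0.2 0.05 0; 0 0 0 0 0.4 0.1 0; 0 0 0 0 0.5 0.15 0; 0 0 0 0 0.6 0.2 0; 0 0 0 0 0.7 0.2 0; 0 0 0 0 0.8 0.25 0; 0 0 0 0 0.8 0.25 0; 0 0 0 0 0.8 0.25 0; 0 0 0 0 0.8 0.25 0; 0 0 0 0 0.8 0.25 0'; python3 p.py
```

```text
t: 14.6
tool_pos: [0.667, 0.0263, 0.0766]
ee_rot: [0.628, 0.759, 0.13, 0.108]
wrist_force: [-12.2, -2.0, 6.5]
gripper_width: 0.0002
t 14.6 tip local [-20.63  48.64] 63.357644980328296 F local [-12.33   0.31] 6.51995814212911 w 0.2 j [ 0.27  0.58 -0.48  1.92  0.58  0.41 -0.41]
```

Lever 1 reached its stop, with −12 N at the predicted position. Next is lever 3.

```bash
python3 p.py -50,48,66,20 -60,48,130,20 -65,-16,130,20 -48,-16,65,20 -24,-16,65,20
```

```text
t 14.6 tip local [-20.63  48.64] 63.357644980328296 F local [-12.33   0.31] 6.51995814212911 w 0.2 j [ 0.27  0.58 -0.48  1.92  0.58  0.41 -0.41]
-50,48,66,20 turn [-0.59  0.05 -0.01] shift [-0.07 -2.7  -1.23]
-60,48,130,20 turn [-0.59  0.05 -0.01] shift [-0.07 -1.51 -7.59]
-65,-16,130,20 turn [-0.59  0.05 -0.01] shift [-6.47 -1.98 -7.75]
-48,-16,65,20 turn [-0.59  0.05 -0.01] shift [-6.47 -2.54 -1.06]
-24,-16,65,20 turn [-0.59  0.05 -0.01] shift [-6.47 -0.28 -0.26]
```

```bash
python3 -m handwheel '0 0 0 0 -1.2 -0.5 0; 0 0 0 0 -2 -2 0; 0 0 0 -0.1 -2 -5.5 0; -0.5 0 0 -2.5 -2 -7.7 0; -0.5 0 0 -5.5 -2 -7.7 0; -0.5 0 0 -6.5 -2 -7.7 0; -0.5 0 0 -6.5 -2 -7.7 0; -0.5 0 0 -6.5 -2.3 -4.5 0; -0.5 0 0 -6.5 -2.5 -1.1 0; -0.5 0 0 -6.5 -2.5 -1.1 0'; python3 p.py -24,-16,65,20 -17,-16,65,20;  python3 - <<'E'
from h import *
from station import bot
f=bot.grab_frame('top');np.savez('/tmp/t8.npz',**f)
crop(f,220,110,320,180,7.8,'pics/t8.png')
E
```

```text
t: 15.6
tool_pos: [0.6501, -0.0402, 0.0745]
ee_rot: [0.627, 0.76, 0.131, 0.107]
wrist_force: [-0.5, -0.6, -0.5]
gripper_width: 0.0001
t 15.6 tip local [-49.72 -13.43] 61.25688512266204 F local [-0.62 -0.52] -0.46865908431762254 w 0.1 j [ 0.43  0.57 -0.52  1.95  0.55  0.39 -0.27]
-24,-16,65,20 turn [-0.49 -0.17  0.1 ] shift [-0.26  2.54  0.51]
-17,-16,65,20 turn [-0.49 -0.17  0.1 ] shift [-0.26  3.2   0.74]
```

View pics/t8.png

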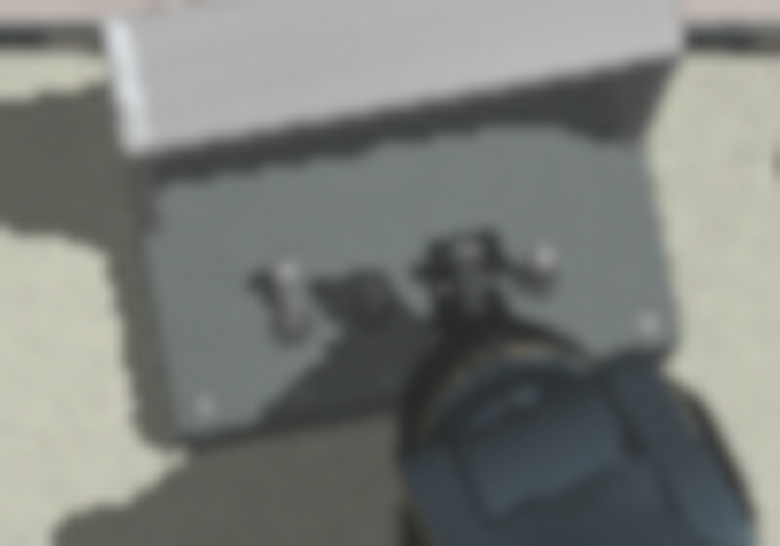

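Lever 1 now leans away, with its ball at (285,270) and base at (290,325). The fingers are in front of lever 3, so I'll push it.

```bash
python3 -m handwheel '0 0 0 -0.2 0.3 -0.2 0; 0 0 0 -0.3 0.8 0 0; 0 0 0 -0.3 1.3 0.1 0; 0 0 0 -0.3 1.8 0.3 0; 0 0 0 -0.3 2.3 0.4 0; 0 0 0 -0.3 2.6 0.5 0; 0 0 0 -0.3 2.9 0.6 0; 0 0 0 -0.3 3.2 0.7 0; 0 0 0 -0.3 3.2 0.7 0; 0 0 0 -0.3 3.2 0.7 0'; python3 p.py
```

```text
t: 16.65
tool_pos: [0.6804, -0.0379, 0.0798]
ee_rot: [0.628, 0.76, 0.129, 0.106]
wrist_force: [-10.9, -1.8, 7.1]
gripper_width: 0.0002
t 16.65 tip local [-19.53 -16.82] 66.54021865513944 F local [-11.04   0.29] 7.066778808198622 w 0.2 j [ 0.42  0.61 -0.53  1.87  0.54  0.45 -0.25]
```

```bash
python3 p.py -44,-16,68,20 -60,-16,130,20 -50,16,158,40
```

```text
t 16.65 tip local [-19.53 -16.82] 66.54021865513944 F local [-11.04   0.29] 7.066778808198622 w 0.2 j [ 0.42  0.61 -0.53  1.87  0.54  0.45 -0.25]
-44,-16,68,20 turn [-0.73 -0.06  0.1 ] shift [ 0.09 -2.28 -0.95]
-60,-16,130,20 turn [-0.73 -0.06  0.1 ] shift [ 0.09 -1.74 -7.33]
-50,16,158,40 turn [-20.73  -0.07   0.09] shift [ 3.29 -0.35 -9.55]
```

```bash
python3 -m handwheel '0 0 0 0 -1 -0.4 0; 0 0 0 0 -1.8 -2 0; 0 0 0 0 -1.8 -5.5 0; -3 0 0 1 -1.5 -8 0; -9 0 0 2.5 -1 -9.2 0; -15 0 0 3.3 -0.6 -9.6 0; -20.7 0 0 3.3 -0.4 -9.6 0; -20.7 0 0 3.3 -0.4 -9.6 0; -20.7 0 0 3.3 -0.4 -9.6 0; -20.7 0 0 3.3 -0.4 -9.6 0'; python3 p.py -44,16,151,40 8,16,91,40 -11,16,82.4,40;  python3 - <<'E'
from h import *
from station import bot
f=bot.grab_frame('top');np.savez('/tmp/t9.npz',**f)
crop(f,220,110,320,180,7.8,'pics/t9.png')
c=np.array([.701,-.0168]);a=np.radians(10.8);R=np.array([[np.cos(a),-np.sin(a)],[np.sin(a),np.cos(a)]])
P=cloud(f);L=P.copy();L[...,:2]=(P[...,:2]-c)@R
for i,y in enumerate((.048,.016,-.016,-.048)):
    m=(abs(L[...,1]-y)<.013)&(abs(L[...,0]+.02)<.03)&(L[...,2]>.06)&(L[...,2]<.1)
    q=L[m]*1000
    if len(q): print('sw',i+1,len(q),q.mean(0).round(1),round(float(np.arctan2(q[:,0].mean()+20,q[:,2].mean()-50)+.45),2))
E
```

```text
t: 17.65
tool_pos: [0.6392, -0.0137, 0.1692]
ee_rot: [0.599, 0.725, 0.26, 0.217]
wrist_force: [1.1, -0.4, -0.6]
gripper_width: 0.0002
t 17.65 tip local [-51.19  14.55] 158.4372506448442 F local [ 0.99 -0.57] -0.5911439379505264 w 0.2 j [ 0.75  0.47 -0.91  2.13  1.59  0.23 -1.29]
-44,16,151,40 turn [-0.4   0.18  0.12] shift [0.14 0.07 1.03]
8,16,91,40 turn [-0.4   0.18  0.12] shift [0.17 0.25 8.97]
-11,16,82.4,40 turn [-0.4   0.18  0.12] shift [ 0.17 -1.76  8.42]
sw 1 17 [-8.5 48.1 75.6] 0.87
sw 2 11 [-19.   16.4  81. ] 0.48
sw 3 16 [ -8.3 -15.8  77.6] 0.85
sw 4 12 [-18.9 -47.7  81.7] 0.48
```

View pics/t9.png

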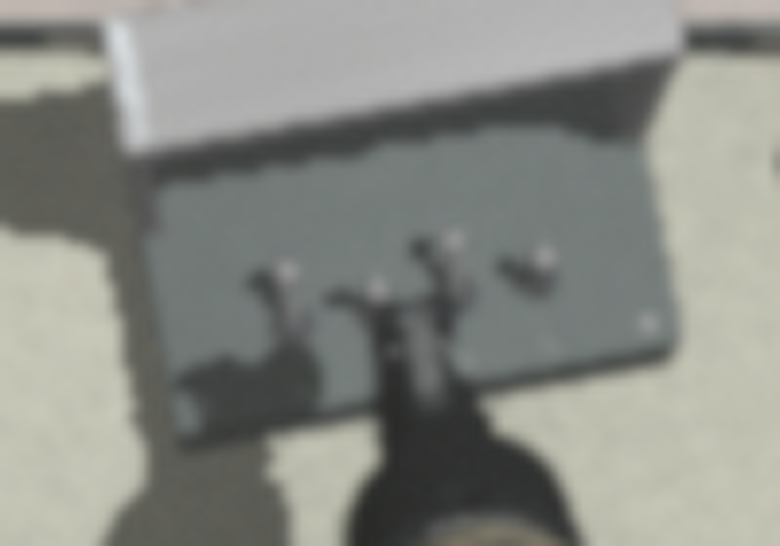

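Measured from the cloud, levers 1 and 3 are on at about 0.87 and 0.85. Joint 6 is close to its limit, so I'll use 36° of lean to stay clear of it.

```bash
python3 p.py -30,16,142,36 8,16,89,36 -8,16,84,36 -12,16,82.4,36
```

```text
t 17.7 tip local [-51.85  15.27] 157.97264747056005 F local [-0.64  0.38] -0.019651154612654875 w 0.1 j [ 0.75  0.47 -0.91  2.13  1.6   0.23 -1.3 ]
-30,16,142,36 turn [3.63 0.08 0.17] shift [0.07 0.75 2.63]
8,16,89,36 turn [3.63 0.08 0.17] shift [0.08 0.3  9.13]
-8,16,84,36 turn [3.63 0.08 0.17] shift [ 0.09 -1.25  8.5 ]
-12,16,82.4,36 turn [3.63 0.08 0.17] shift [ 0.09 -1.66  8.36]
```

```bash
python3 -m handwheel '2 0 0 0.1 0.4 0.6 0; 3.6 0 0 0.1 0.7 1.2 0; 3.6 0 0 0.1 0.7 2 0; 3.6 0 0 0.1 0.7 2.6 0; 3.6 0 0 0.1 0.7 2.6 0; 3.6 0 0 0.1 0.6 3.8 0; 3.6 0 0 0.1 0.5 5 0; 3.6 0 0 0.1 0.5 6 0; 3.6 0 0 0.1 0.5 6 0; 3.6 0 0 0.1 0.5 6 0'; python3 p.py 8,16,89,36 -8,16,84,36 -12,16,82.4,36
```

```text
t: 18.7
tool_pos: [0.6793, -0.0041, 0.126]
ee_rot: [0.605, 0.734, 0.238, 0.198]
wrist_force: [-0.2, 0.5, 0.8]
gripper_width: -0.0003
t 18.7 tip local [-10.69  16.47] 114.65719627287837 F local [-0.07  0.5 ] 0.7765772147476447 w -0.3 j [ 0.61  0.58 -0.81  2.04  1.49  0.28 -1.18]
8,16,89,36 turn [0.02 0.07 0.19] shift [-0.05  0.    3.17]
-8,16,84,36 turn [0.02 0.07 0.19] shift [-0.04 -1.58  2.64]
-12,16,82.4,36 turn [0.02 0.07 0.19] shift [-0.04 -2.    2.53]
```

```bash
python3 -m handwheel '0 0 0 0 0.1 1 0; 0 0 0 0 0.1 2.2 0; 0 0 0 0 0.1 3.2 0; 0 0 0 0 0.1 3.2 0; 0 0 0 0 -0.4 3 0; 0 0 0 0 -0.9 2.9 0; 0 0 0 0 -1.4 2.7 0; 0 0 0 0 -1.7 2.6 0; 0 0 0 0 -1.9 2.5 0; 0 0 0 0 -1.9 2.5 0'; python3 p.py -12,16,82.4,36;  python3 - <<'E'
from h import *
from station import bot
f=bot.grab_frame('top');np.savez('/tmp/t10.npz',**f)
crop(f,220,110,320,180,7.8,'pics/t10.png')
E
```

```text
t: 19.7
tool_pos: [0.68, -0.004, 0.0976]
ee_rot: [0.604, 0.733, 0.239, 0.2]
wrist_force: [-0.0, 0.6, 6.6]
gripper_width: 0.0
t 19.7 tip local [-9.91 16.51] 86.34076340605408 F local [0.1  0.57] 6.584864965837368 w 0.0 j [ 0.6   0.63 -0.8   2.05  1.73  0.3  -1.39]
-12,16,82.4,36 turn [0.3  0.1  0.28] shift [-0.05 -0.39  0.19]
```

View pics/t10.png

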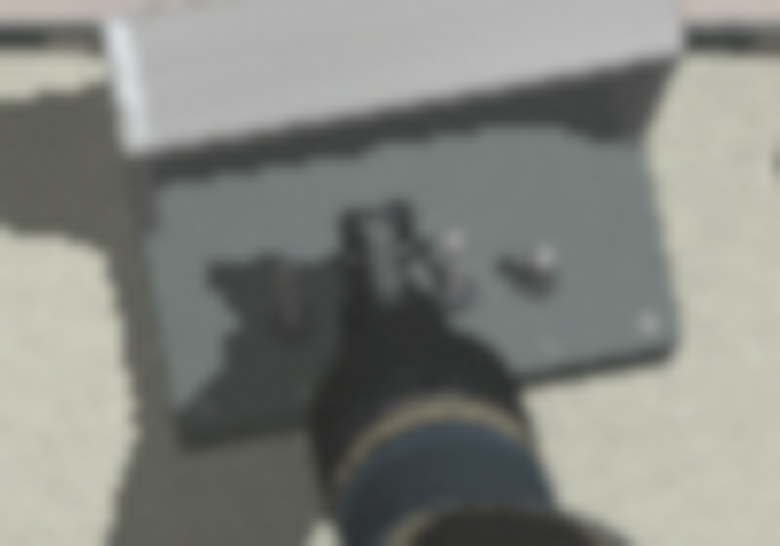

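```bash
python3 -m handwheel '0 0 0 0 0.4 0 0; 0 0 0 0 0.8 -0.3 0; 0 0 0 0 0.8 -2.5 0; 0 0 0 0 0.8 -5 0; 0 0 0 0 0.8 -7.5 0; 0 0 0 0 0.5 -9 0; 0 0 0 0 0.3 -9.5 0; 0 0 0 0 0 -9.5 0; 0 0 0 0 0 -9.5 0; 0 0 0 0 0 -9.5 0'
cat > sw.py <<'E'
from h import *
from station import bot
import sys
f=bot.grab_frame('top');np.savez(f'/tmp/{sys.argv[1]}.npz',**f)
crop(f,220,110,320,180,7.8,f'pics/{sys.argv[1]}.png')
c=np.array([.701,-.0168]);a=np.radians(10.8);R=np.array([[np.cos(a),-np.sin(a)],[np.sin(a),np.cos(a)]])
P=cloud(f);L=P.copy();L[...,:2]=(P[...,:2]-c)@R
for i,y in enumerate((.048,.016,-.016,-.048)):
    m=(abs(L[...,1]-y)<.013)&(abs(L[...,0]+.02)<.03)&(L[...,2]>.06)&(L[...,2]<.1)
    q=L[m]*1000
    if len(q): print('sw',i+1,len(q),q.mean(0).round(1),round(float(np.arctan2(q[:,0].mean()+20,q[:,2].mean()-50)+.45),2))
E
python3 p.py; python3 sw.py t11
```

```text
t: 20.75
tool_pos: [0.6247, -0.0143, 0.1734]
ee_rot: [0.604, 0.734, 0.239, 0.199]
wrist_force: [0.6, -0.2, 0.3]
gripper_width: 0.0
t 20.75 tip local [-66.21  16.72] 162.072892024246 F local [ 0.56 -0.35] 0.2622344785008868 w 0.0 j [ 0.78  0.45 -0.95  2.12  1.24  0.26 -0.95]
sw 1 16 [-8.1 48.2 76.7] 0.87
sw 2 8 [-27.2  16.1  85.7] 0.25
sw 3 16 [ -8.4 -15.7  78. ] 0.84
sw 4 12 [-18.7 -47.8  80.5] 0.49
```

View pics/t11.png

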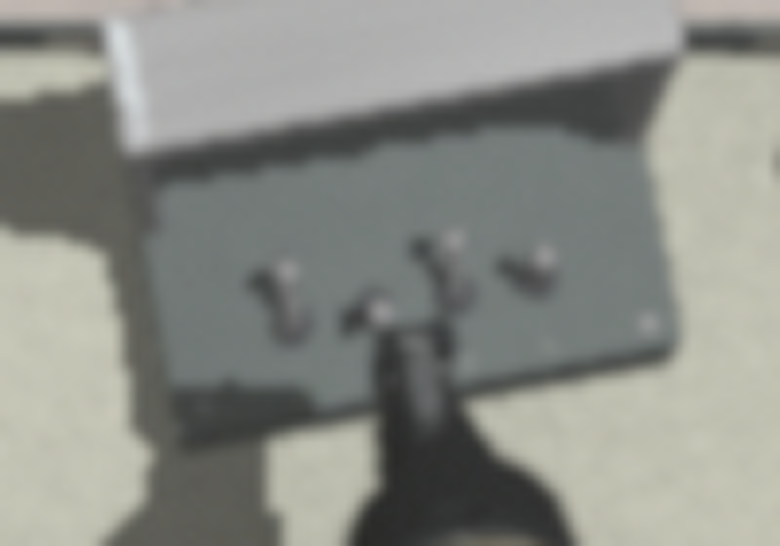

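Lever 2 moved only part-way, to about 0.2–0.25, because the fingertip is thinner there than I assumed (about 10 mm half-thickness). I'll repeat the pull with more travel.

```bash
python3 p.py -50,16,151,36 -3,16,88,36 -11,16,86,36 -17,16,83,36 -20,16,82,36
```

```text
t 20.8 tip local [-66.04  16.86] 162.1993195853967 F local [-0.19  0.02] 0.002382797094840638 w -0.3 j [ 0.78  0.45 -0.95  2.12  1.24  0.26 -0.95]
-50,16,151,36 turn [0.25 0.06 0.26] shift [-0.09  0.64  1.85]
-3,16,88,36 turn [0.25 0.06 0.26] shift [-0.08  0.7   9.71]
-11,16,86,36 turn [0.25 0.06 0.26] shift [-0.08 -0.06  9.4 ]
-17,16,83,36 turn [0.25 0.06 0.26] shift [-0.07 -0.72  9.29]
-20,16,82,36 turn [0.25 0.06 0.26] shift [-0.07 -1.02  9.19]
```

```bash
python3 -m handwheel '0 0 0 -0.1 0.7 2 0; 0 0 0 -0.1 0.7 5 0; 0 0 0 -0.1 0.7 7.5 0; 0 0 0 -0.1 0.7 9 0; 0 0 0 -0.1 0.7 9.7 0; 0 0 0 -0.1 0.4 9.6 0; 0 0 0 -0.1 0 9.4 0; 0 0 0 -0.1 -0.4 9.4 0; 0 0 0 -0.1 -0.7 9.3 0; 0 0 0 -0.1 -0.9 9.2 0'; python3 p.py
```

```text
t: 21.8
tool_pos: [0.672, -0.0061, 0.0958]
ee_rot: [0.604, 0.734, 0.24, 0.2]
wrist_force: [5.5, 2.7, 3.1]
gripper_width: 0.0
t 21.8 tip local [-18.22  15.92] 84.57593197674476 F local [5.93 1.61] 3.114877462922444 w 0.0 j [ 0.61  0.63 -0.8   2.07  1.78  0.29 -1.44]
```

```bash
python3 -m handwheel '0 0 0 0 -0.2 0.1 0; 0 0 0 0 -0.4 0.1 0; 0 0 0 0 -0.4 0.1 0; 0 0 0 0 0.4 0 0; 0 0 0 0 1 -0.3 0; 0 0 0 0 1 -2.5 0; 0 0 0 0 0.8 -5 0; 0 0 0 0 0.8 -7.5 0; 0 0 0 0 0.8 -8.5 0; 0 0 0 0 0.8 -8.5 0'; python3 p.py; python3 sw.py t12
```

```text
t: 22.8
tool_pos: [0.6274, -0.0153, 0.1691]
ee_rot: [0.604, 0.733, 0.239, 0.201]
wrist_force: [0.3, 0.1, -0.9]
gripper_width: 0.0001
t 22.8 tip local [-63.67  15.17] 157.7970176402694 F local [0.27 0.04] -0.9262119279508392 w 0.1 j [ 0.76  0.46 -0.92  2.12  1.28  0.25 -0.98]
sw 1 15 [-7.8 48.4 78. ] 0.86
sw 2 6 [-27.9  17.5  74.4] 0.14
sw 3 16 [ -8.2 -16.1  76.4] 0.87
sw 4 12 [-18.6 -47.9  79.9] 0.5
```

View pics/t12.png

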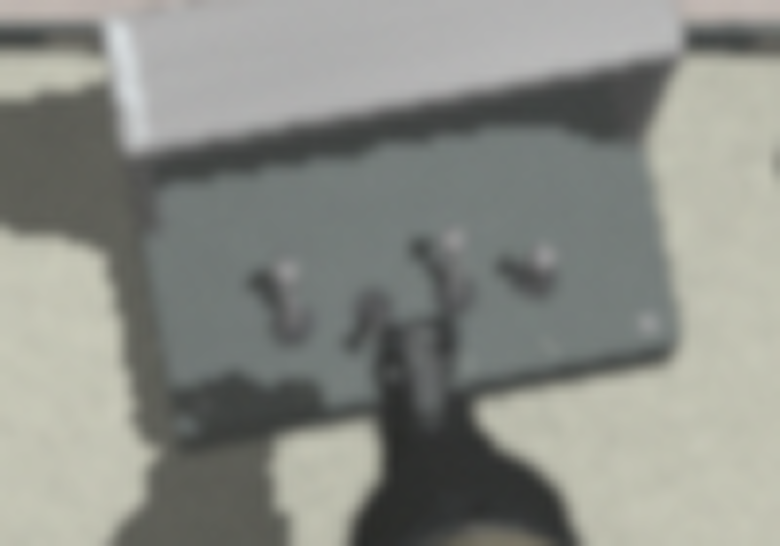

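Lever 2 now leans towards the robot, though its ball is partly hidden behind the fingers near (375,330). I'll move over to lever 4 and check lever 2 from there.

```bash
python3 p.py -54,-48,158,36 5,-48,89,36 -22,-48,82,36
```

```text
t 22.85 tip local [-63.34  15.11] 157.23146645911442 F local [0.06 1.47] -0.5261865486577386 w 0.3 j [ 0.76  0.46 -0.92  2.12  1.28  0.25 -0.99]
-54,-48,158,36 turn [0.36 0.15 0.27] shift [-6.32  0.78  0.51]
5,-48,89,36 turn [0.36 0.15 0.27] shift [-6.3   1.44  9.56]
-22,-48,82,36 turn [0.36 0.15 0.27] shift [-6.29 -1.15  8.53]
```

```bash
python3 -m handwheel '0 0 0 -1 0.3 0 0; 0 0 0 -3 0.6 0.2 0; 0 0 0 -5 0.8 0.4 0; 0 0 0 -6.3 0.8 0.5 0; 0 0 0 -6.3 0.9 0.5 0; 0 0 0 -6.3 1 1 0; 0 0 0 -6.3 1.2 2 0; 0 0 0 -6.3 1.4 3 0; 0 0 0 -6.3 1.4 3 0; 0 0 0 -6.3 1.4 3 0'; python3 p.py 5,-48,89,36 -22,-48,82,36; python3 sw.py t13
```

```text
t: 23.85
tool_pos: [0.668, -0.0701, 0.1527]
ee_rot: [0.603, 0.734, 0.239, 0.2]
wrist_force: [-0.3, 0.7, -0.5]
gripper_width: -0.0001
t 23.85 tip local [-34.14 -46.2 ] 141.42253724654591 F local [-0.14  0.74] -0.4739996030291499 w -0.1 j [ 0.84  0.58 -0.94  2.03  1.23  0.28 -0.8 ]
5,-48,89,36 turn [0.33 0.06 0.37] shift [-0.18  0.05  6.54]
-22,-48,82,36 turn [0.33 0.06 0.37] shift [-0.16 -2.54  5.51]
sw 1 16 [-8.2 48.2 77.2] 0.86
sw 2 12 [-31.7  16.6  78.6] 0.06
sw 3 17 [ -8.8 -15.9  76.8] 0.85
```

View pics/t13.png

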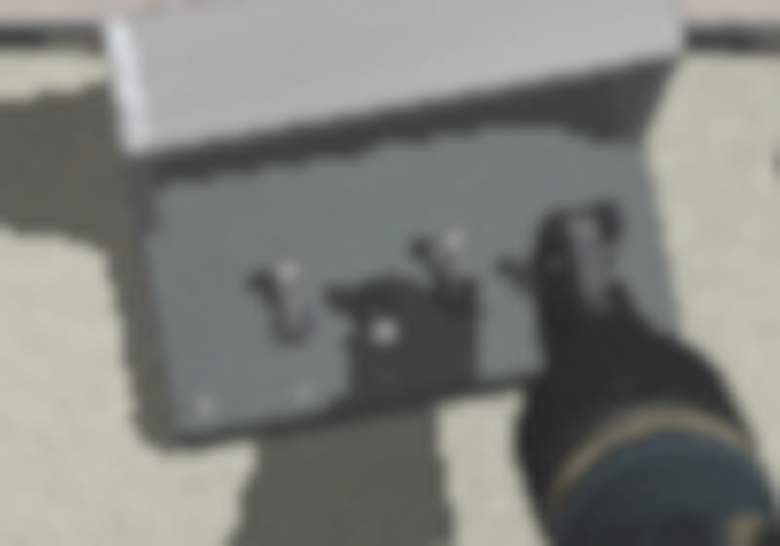

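Lever 2 is off, with its ball at (385,330) and an angle of about 0.06. Now I'll insert behind lever 4 and pull.

```bash
python3 -m handwheel '0 0 0 -0.2 0.1 2 0; 0 0 0 -0.2 0.1 4 0; 0 0 0 -0.2 0.1 5.5 0; 0 0 0 -0.2 0.1 6.5 0; 0 0 0 -0.2 0.1 6.5 0; 0 0 0 -0.2 -0.4 6.4 0; 0 0 0 -0.2 -0.9 6.2 0; 0 0 0 -0.2 -1.4 6 0; 0 0 0 -0.2 -1.9 5.8 0; 0 0 0 -0.2 -2.2 5.7 0'; python3 p.py -22,-48,82,36
```

```text
t: 24.9
tool_pos: [0.6857, -0.069, 0.0972]
ee_rot: [0.602, 0.734, 0.241, 0.202]
wrist_force: [-0.6, 0.5, 6.4]
gripper_width: -0.0004
t 24.9 tip local [-16.49 -48.4 ] 85.98131732553102 F local [-0.53  0.61] 6.3986881070627435 w -0.4 j [ 0.74  0.66 -0.82  2.03  1.63  0.25 -1.17]
-22,-48,82,36 turn [0.66 0.08 0.45] shift [ 0.04 -0.66 -0.01]
```

```bash
python3 -m handwheel '0 0 0 0 -0.2 -0.1 0; 0 0 0 0 -0.4 -0.1 0; 0 0 0 0 -0.6 -0.1 0; 0 0 0 0 -0.8 -0.1 0; 0 0 0 0 -0.9 -0.1 0; 0 0 0 0 -0.9 -0.1 0; 0 0 0 0 -0.9 -0.1 0; 0 0 0 0 -0.9 -0.1 0; 0 0 0 0 -0.9 -0.1 0; 0 0 0 0 -0.9 -0.1 0'; python3 p.py -22,-48,82,36
```

```text
t: 25.9
tool_pos: [0.6817, -0.0698, 0.0966]
ee_rot: [0.601, 0.733, 0.244, 0.205]
wrist_force: [5.6, 1.1, 8.3]
gripper_width: -0.0001
t 25.9 tip local [-20.4  -48.48] 85.4832513915369 F local [ 5.75 -0.01] 8.290586267410838 w -0.1 j [ 0.75  0.67 -0.84  2.04  1.7   0.25 -1.23]
-22,-48,82,36 turn [1.12 0.08 0.57] shift [ 0.05 -0.31  0.18]
```

```bash
python3 -m handwheel '0 0 0 0 -0.3 0.1 0; 0 0 0 0 -0.5 0.1 0; 0 0 0 0 -0.5 0.1 0; 0 0 0 0 0.4 0 0; 0 0 0 0 1 -0.3 0; 0 0 0 0 1 -2.5 0; 0 0 0 0 0.8 -5 0; 0 0 0 0 0.5 -8 0; 0 0 0 0 -1 -10 0; 0 0 0 0 -3 -12 0'; python3 p.py; python3 sw.py t14
```

```text
t: 26.9
tool_pos: [0.5862, -0.0883, 0.1747]
ee_rot: [0.601, 0.733, 0.244, 0.205]
wrist_force: [-0.0, -0.4, 0.0]
gripper_width: 0.0002
t 26.9 tip local [-117.68  -48.71] 163.52296610469685 F local [-0.08 -0.4 ] 0.049497859339512784 w 0.2 j [ 1.1   0.49 -1.13  2.18  1.21  0.24 -0.75]
sw 1 16 [-8.1 48.2 76.9] 0.86
sw 2 12 [-32.1  16.7  80.9] 0.08
sw 3 16 [ -8.4 -15.8  77.8] 0.85
sw 4 14 [-31.5 -47.5  77.2] 0.05
```

View pics/t14.png

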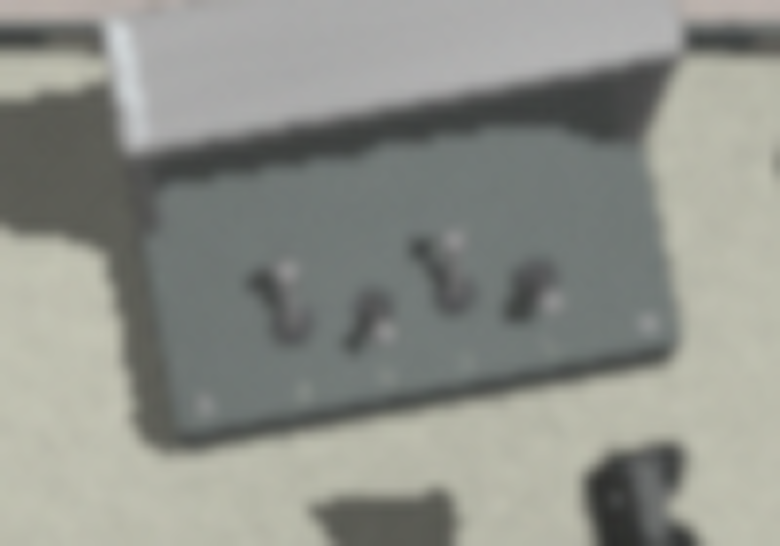

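All four levers look set, with balls at (288,270), (385,330), (453,240) and (552,298). I'll cross-check by casting rays through the balls, and look at the whole scene.

Run:
```python
from h import *
from station import bot
f=load('t14');c=np.array([.701,-.0168]);a=np.radians(10.8);R=np.array([[np.cos(a),-np.sin(a)],[np.sin(a),np.cos(a)]])
g=cv2.cvtColor(f['image'],cv2.COLOR_RGB2GRAY).astype(float)
for u,v in ((288,270),(385,330),(453,240),(552,298)):
    u=u/7.8-.5+220;v=v/7.8-.5+110
    p=ray(f,u,v,.083)[:2]; l=(p-c)@R*1000; print(l.round(1),'angle',round(float(np.arcsin(np.clip((l[0]+20)/34,-1,1))+.45),2))
P=cloud(f);Z=P[...,2]
for n,x,y,z in (('can',.443,.35,.135),('carton',.448,.26,.11),('jar',.5641,.277,.055),('tin',.5031,-.0346,.018),('wax',.2807,.2776,.035),('bottleb',.7274,.2772,.15),('bottlea',.7325,-.2466,.17)):
    m=(Z>z)&(Z<z+.025)&(np.hypot(P[...,0]-x,P[...,1]-y)<.06);q=P[m];print(n,len(q),q.mean(0).round(4) if len(q) else '')
f=bot.grab_frame('scene');cv2.imwrite('pics/s9.png',cv2.resize(f['image'][:,:,::-1],None,fx=1.5,fy=1.5))
o=bot.get_obs();print(o['t'],o['wrist_force'].round(2),abs(o['qvel']).max().round(3))
```

```text
[-5.9 46.2] angle 0.88
[-35.1  14.5] angle -0.01
[ -6.2 -17.1] angle 0.87
[-34.8 -49.6] angle 0.0
can 168 [0.4439 0.3485 0.148 ]
carton 340 [0.4502 0.2607 0.1232]
jar 229 [0.5639 0.2763 0.068 ]
tin 340 [ 0.5031 -0.0348  0.0254]
wax 780 [0.2806 0.2777 0.0415]
bottleb 97 [0.7273 0.2774 0.1684]
bottlea 119 [ 0.7328 -0.2467  0.188 ]
27.0 [ 0.84 -0.55 -0.49] 0.067
```

View pics/s9.png

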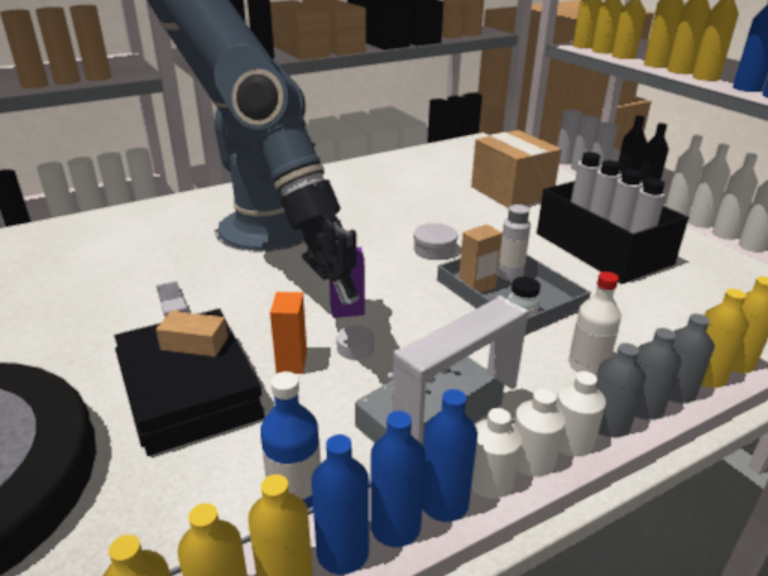

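The final picture shows the can (515,235) and carton (482,258) standing in the tray, all other goods in place, and the gripper free in the air around (345,290). Handing in.

```bash
python3 -c "
from station import bot
print(bot.job_done())"
```

```text
the job is handed in; nothing more can be done
None
```

The can and then the carton now stand upright in the near half of the tray, released. The levers are set to on, off, on, off, and I handed the job in at about 27 s of the 72 s allowed.

- **Levers:** rays cast through the ball tips put the levers at about 0.88, 0.0, 0.87 and 0.0 rad. The depth cloud gave 0.86, 0.08, 0.85 and 0.05 rad. The two methods differ by up to 0.09 rad, but both are well inside the limits.
- **Can and carton:** they are still where I put them down, with cap and top centres measured at (0.444, 0.349) and (0.450, 0.261) m.
- **Other goods:** the jar, tin_low, wax tin and both bottles measured within 1 mm of where they started. I checked the brush and bulbbox only by eye in the last picture, where they looked untouched.
- **Robot and lamp bar:** the gripper was clear of everything at hand-in. The largest wrist force I read was about 14 N, against a lever stop. No reading or picture suggested contact with the lamp bar, though I had no direct reading of the force on it.

Two things did not go as planned. The first pull on lever 2 moved it only part-way, to about 0.25 rad, because the fingertips are thinner than I had assumed, so I repeated it with more travel. The carton was also gripped about 6 mm off its centre, which I allowed for when placing it.

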